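Square up the model houses on the tipping tray

ROBOT

A 7-joint arm with a two-finger parallel gripper is mounted at the origin on the work surface. World frame = base frame: x ahead of the robot, y to its left, z up, the work surface at z = 0. Lengths are in mm, angles in rad, forces in N, time in s.
With the tool pointing down it reaches from about 400 to 875 mm from the base axis. Payload 19.3 kg.
Tool frame: the origin (TCP) lies at the very end of the fingers, on their centre line; the grasp point (between the pads) lies 19 mm behind it (grip_point_offset is the z of the grasp point in the tool frame, in mm); z points along the fingers, y is the line along which they close (so a half turn about z gives the same grasp; the last joint's range is limited). The gripper opens to 85 mm and grips with 20 to 120 N. Pads are 22 mm wide; open, the fingers measure 114 mm over their backs; the gripper's body (76 mm by 85 mm) begins 54 mm behind the grasp point. The pads swing forward as they close: fully open they stand 13 mm farther back than shut.
Start: joints at [-1.204, 0.521, -0.036, 1.599, 0.021, 1.021, -0.113], TCP at [264.418, 566.302, 231.291] pointing down, gripper open.
Joint ranges: [-2.91, 2.91], [-0.3, 2.13], [-1.5, 1.42], [0.17, 2.43], [-1.26, 4.41], [0.16, 1.93], [-2.52, 2.52]. Speed limits (rad/s): [1.89, 1.89, 2.39, 2.39, 3.01, 3.01, 3.01].

INTERFACE

Orientations are given as a 3x3 rotation matrix whose columns are the frame's x, y, z axes.
In Python, from workcell import movep, movel, goto_joints, open_gripper, clamp, wait, inverse_kinematics, read_state, camera, PlanningError, finish_job, grip_point_offset gives the robot as it stands. Calls block until the motion is done:
- movep(position, orientation): joint-space move of the TCP to a pose.
- movel(position, frame=None, max_speed=150, guard=None): straight line of the TCP; frame=None keeps the orientation; max_speed is the mean speed in mm/s. With guard (N) it stops when the force on the tool has changed by that much, and returns True; else False.
- goto_joints(angles): joint-space move.
- open_gripper() and clamp(): open the fingers fully, or close them until they stop; the grip force is fixed at half the most.
- wait(seconds).
- inverse_kinematics(position, orientation): joint angles nearest the present ones, or None.
- read_state(): the state.
- camera(name): name is "scene" or "side" or "wrist"; returns a dict with "image" (384x512x3 uint8, blue, green, red), "range_z" (384x512 float32, mm along the optical axis (not along the pixel's ray), 0 where there is no reading), "fx", "fy", "cx", "cy" (pixels), "cam_to_world" (4x4, takes a point from camera to world coordinates). Camera axes: x right, y up, looking along -z (the intrinsics and any distortion apply to the point x, -y, -z); pixel columns grow to the right and rows downward; lengths in mm; the calibration is good to about 2 mm. A picture is of the moment at which its call begins.
A pose or a line that the arm cannot do raises PlanningError and nothing moves.
- finish_job(): hands the job in; it is judged then, once.
The state is a dict: "time": time; "qpos": joint angles; "qvel": joint speeds; "joint_efforts": joint torques, N m; "eef_pos": TCP position; "tool_rot": TCP orientation; "ft_force": force on the tool from outside, world axes, zero at the start; "torque": the same for the moment, N m; "finger_gap": finger opening in mm; "gripper_force": force on a finger pad.
Only numpy, scipy, OpenCV 4.12 (cv2) and the standard library are available. Lean on these libraries where they do the work, as an engineer would, in place of code of your own. Each camera call takes 0.05 s, during which the arm holds its last target. There are 200 camera calls.

TASK

Slide the guard door fully open, slide every model house flat across the loading board through the doorway onto the tipping tray (do not lift them), and slide the guard fully shut again. Then lift the tray's handle to tip the tray to 35 degrees, hold it there for two seconds so that the houses run down against the yellow fence, and bring it back fully level. Finish with the guard shut and each plaque flat and square with a short edge flush against the fence, putting right anything that got knocked; never tip with the guard open or beyond 45 degrees, leave the other things on the bench alone, and let go of everything.

Things in the scene. Friction and masses are not known exactly. Their poses are not given: they have to be found in the camera images.
- station: Squaring station, fixed. +y half: green loading board, y 4 to 326 mm, 190 mm wide, top at z 10 mm, 9 mm lips on 3 outer sides. -y half: tipping tray. Between, at y = 0, the guard's track. Origin: on the bench below the middle of the shut guard; x along the track to the yellow-fence side, away from the robot. Place and yaw vary. Board, tray, plaques: friction about 0.3.
- guard (a joint): Slide of the clear guard door with red top edge (176 mm along x, 6 mm thick, top edge 70 mm above the bench) between board and tray. 0 = fully shut, 0.15 m = fully open, moved along station -x towards the robot. About 2 N; stays where left. Open, the doorway is clear from station x -62 to +88 mm, with no sill, just a 2 mm step down to the tray.
- guard_tab (a point): Middle of the top face of the guard's red tab, to pinch from above: 16 mm (x) x 18 mm (y), 26 mm tall, on the guard's top edge. At station x = +60 mm, y = 0 when shut (minus the guard joint's value in x), 96 mm above the bench.
- tray (a joint): Tilt of the tray in rad: 0 = level on its stop, grows as the handle on the robot's side is lifted; limit 1.1. Hinge line along station y at station x = +90 mm, 8 mm above the bench, under the yellow fence. Stiff: stays at any angle where it is left. Lifting at the handle takes about 10 N, pushing down 3 to 5 N.
- tray_floor (a point): Centre of the tray floor's top, 180 mm (x) x 290 mm (y); level, it is at station (0, -150, 8) mm. Axes turn with the tray: x to the yellow fence, y to the guard, z up. Fence 20 mm high along y, inner face at x = +85 mm; 12 mm end wall, inner face y = -140 mm; 8 mm lip on the handle side, inner face x = -85 mm; open towards the guard.
- tray_handle (a point): Middle of the tray's black handle bar (round, 12 mm thick, 100 mm long along station y) on the robot's side: 215 mm from the hinge line towards the robot and 30 mm above the plane of the tray floor; turns with the tray. At station (-125, -150, 38) mm when level.
- house_pink: Model house (pink walls, dark grey roof) on a cardboard plaque 60 (x) x 52 (y) x 6 mm. House in the middle, 30 (x) x 36 (y) mm: straight walls up to 38 mm above the plaque's underside, gable roof, ridge along y, to 51, chimney to 57. Origin: centre of the underside, z up. About 0.12 kg. The 52 mm edges face +x and -x. Starts on the board, within 15 degrees of station x; may be absent.
- house_white: Model house (white walls, terracotta roof) on a cardboard plaque 60 (x) x 52 (y) x 6 mm. House in the middle, 30 (x) x 36 (y) mm: straight walls up to 38 mm above the plaque's underside, gable roof, ridge along y, to 51, chimney to 57. Origin: centre of the underside, z up. About 0.12 kg. The 52 mm edges face +x and -x. Starts on the board, within 15 degrees of station x; may be absent.
- house_brown: Model house (brown walls, dark brown roof) on a cardboard plaque 60 (x) x 52 (y) x 6 mm. House in the middle, 30 (x) x 36 (y) mm: straight walls up to 38 mm above the plaque's underside, gable roof, ridge along y, to 51, chimney to 57. Origin: centre of the underside, z up. About 0.12 kg. The 52 mm edges face +x and -x. Starts on the board, within 15 degrees of station x; may be absent.
- house_blue: Model house (blue-grey walls, red roof) on a cardboard plaque 60 (x) x 52 (y) x 6 mm. House in the middle, 30 (x) x 36 (y) mm: straight walls up to 38 mm above the plaque's underside, gable roof, ridge along y, to 51, chimney to 57. Origin: centre of the underside, z up. About 0.12 kg. The 52 mm edges face +x and -x. Starts on the board, within 15 degrees of station x; may be absent.
- tape: Bystander, loose, to be left alone: roll of masking tape lying flat, 72 mm across, 22 mm high. Origin under its middle.
- pot: Bystander, loose, to be left alone: white open paste pot, 68 mm across, 60 mm high. Origin under its middle.
- glue: Bystander, loose, to be left alone: white glue bottle with orange cap, 48 mm across, 120 mm high. Origin under its middle.
- tin: Bystander, loose, to be left alone: paint can, 64 mm across, 75 mm high. Origin under its middle.
- brush: Bystander, loose, to be left alone: paste brush lying flat. Origin under its middle.
- ruler: Bystander, loose, to be left alone: steel ruler lying flat, 30 x 300 x 5 mm. Origin under its middle.
- carton: Bystander, loose, to be left alone: closed cardboard box 110 x 130 x 45 mm. Origin under its middle.

How it is judged (in metres and radians):
On the way, in this order (a step that is already met when the one before it is completed fails the run):
1. the guard is slid open (value of joint guard above 0.135 m), for 0.2 s.
2. every house stands on the tray (y of house_pink in the frame of tray_floor between -0.15 and 0.121 m and x of house_pink in the frame of tray_floor between -0.08 and 0.08 m and z of house_pink in the frame of tray_floor between -0.008 and 0.012 m and y of house_white in the frame of tray_floor between -0.15 and 0.121 m and x of house_white in the frame of tray_floor between -0.08 and 0.08 m and z of house_white in the frame of tray_floor between -0.008 and 0.012 m and y of house_brown in the frame of tray_floor between -0.15 and 0.121 m and x of house_brown in the frame of tray_floor between -0.08 and 0.08 m and z of house_brown in the frame of tray_floor between -0.008 and 0.012 m and y of house_blue in the frame of tray_floor between -0.15 and 0.121 m and x of house_blue in the frame of tray_floor between -0.08 and 0.08 m and z of house_blue in the frame of tray_floor between -0.008 and 0.012 m), for 0.3 s.
3. the guard is fully shut again (value of joint guard below 0.006 m), for 0.2 s.
4. the tray is held tipped at 35 degrees (give or take 6) for a second and a half (value of joint tray between 0.506 and 0.716 rad and value of joint guard below 0.012 m), for 1.5 s.
5. the tray is level again (value of joint tray below 0.02 rad), for 0.2 s.
At the end, for the whole second after the job is handed in: The guard is shut (within 10 mm), the tray is level (within 0.02 rad), and every house present rests flat and still on the tray, square to the fence within 0.08 rad, its plaque's short edge within 5 mm of the yellow fence (all of step 2 and value of joint guard below 0.01 m and value of joint tray below 0.02 rad and x of each of house_pink, house_white, house_brown, house_blue in the frame of tray_floor above 0.05 m and angle between the x axis of each of house_pink, house_white, house_brown, house_blue and the x axis of tray_floor, either way round below 0.08 rad and angle between each of house_pink, house_white, house_brown, house_blue's own z axis and vertical below 0.08 rad and linear speed of each of house_pink, house_white, house_brown, house_blue below 0.02 m/s); the robot touches nothing.
It fails at once if a house is lifted clear of the surface (30 mm or more) instead of slid (value of joint tray below 0.03 rad and z of any of house_pink, house_white, house_brown, house_blue in the frame of station above 0.04 m).
It fails at once if the tray is tipped while the guard stands open (value of joint tray above 0.2 rad and value of joint guard above 0.03 m).
It fails at once if the tray is tipped far beyond 45 degrees (value of joint tray above 0.87 rad).
It fails at once if a bystander is pushed away or knocked over (distance of any of tape, pot, glue, tin, brush, ruler, carton from where it was at the start of the episode above 0.04 m or angle between any of pot, glue, tin's own z axis and vertical above 0.6 rad).
Of house_pink, house_white, house_brown, house_blue only 3 to 4 are there at a start; the rules pass over those that are not, and their reading is None.
At some moment in a run one of house_pink, house_white, house_brown, house_blue may be knocked a few centimetres aside while the robot is not near it.
Once in a run the grip may slacken for a moment while it holds something.
It also fails if it takes over 210 s, if anything falls off the work surface, if the arm or the gripper's body presses on something with over 40 N, if the wrist force passes 120 N, or if a joint passes its speed limit or range.

## Working session

There is one attempt and no reset: what is moved stays moved. The work goes in short steps, each a Python script; the robot and the scene stay as the last script left them, time stands still between calls to the robot, and variables do not carry over. Pictures are saved under pics/ and viewed, at most 14 in all, crops included, and the job is handed in when it is done.

```bash
ls; mkdir -p pics; python3 - <<'E'
from workcell import *
import cv2,numpy as np
ims=[]
for n in ["scene","side"]:
    c=camera(n); np.savez(f"pics/{n}0.npz",**c); cv2.imwrite(f"pics/{n}0.png",c["image"])
    print(n,c["fx"],c["fy"],c["cx"],c["cy"],c["cam_to_world"].round(3).tolist(),{k for k in c})
s=read_state();print(s["time"],s["eef_pos"],s["tool_rot"],s["finger_gap"],grip_point_offset)
E
```

```text
pics
scene 430.576587247505 430.576587247505 242.14415145877535 189.07312165828077 [[-0.102, -0.703, 0.704, 1574.656], [0.995, -0.075, 0.069, 114.412], [0.005, 0.707, 0.707, 1081.928], [0.0, 0.0, 0.0, 1.0]] {'cx', 'range_z', 'image', 'cam_to_world', 'fy', 'cy', 'fx'}
side 361.0519682984983 361.0519682984983 252.06838222589846 188.14971442412445 [[-0.994, 0.079, -0.075, 498.672], [-0.109, -0.755, 0.647, 672.58], [-0.006, 0.651, 0.759, 876.229], [0.0, 0.0, 0.0, 1.0]] {'cx', 'range_z', 'image', 'cam_to_world', 'fy', 'cy', 'fx'}
0.1 [264.30659541 566.05155969 230.78909792] [[-9.06132668e-01  4.22993470e-01 -3.35630482e-04]
 [ 4.22993592e-01  9.06132182e-01 -9.43342079e-04]
 [-9.49019589e-05 -9.96762618e-04 -9.99999499e-01]] 85.36703562499173 -18.700000000000003
```

View pics/scene0.png

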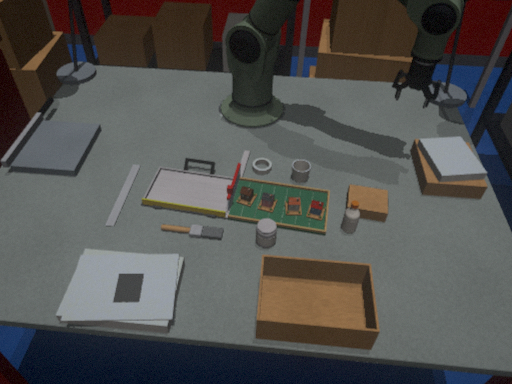

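View pics/side0.png

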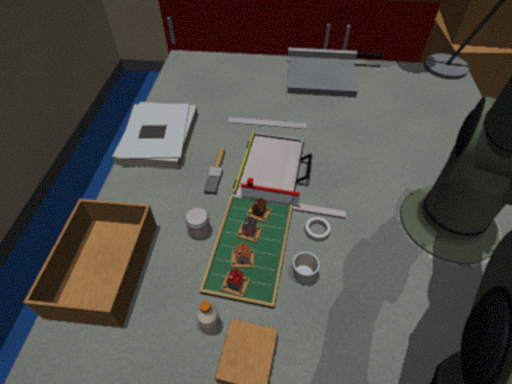

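The views show four houses on the green board (scene px about 246,197 / 268,202 / 294,206 / 315,209), the tray with its handle at (199,163), the red guard edge at (237,180), and the tin at (266,230) near the fence side. I'll start with the station frame.

```bash
cat > h.py <<'E'
from workcell import *
import cv2,numpy as np
def rays(c,uv,z):
    uv=np.atleast_2d(np.asarray(uv,float)); T=c["cam_to_world"]
    d=np.c_[(uv[:,0]-c["cx"])/c["fx"],-(uv[:,1]-c["cy"])/c["fy"],-np.ones(len(uv))]@T[:3,:3].T
    o=T[:3,3]; return o+d*((z-o[2])/d[:,2])[:,None]
def proj(c,P):
    T=c["cam_to_world"]; p=(np.atleast_2d(P)-T[:3,3])@T[:3,:3]
    return np.c_[c["cx"]+c["fx"]*p[:,0]/-p[:,2],c["cy"]-c["fy"]*p[:,1]/-p[:,2]]
def cloud(c):
    v,u=np.mgrid[:384,:512]; r=c["range_z"]; T=c["cam_to_world"]
    p=np.stack([(u-c["cx"])/c["fx"]*r,-(v-c["cy"])/c["fy"]*r,-r],-1)
    return p@T[:3,:3].T+T[:3,3]
def big(m,k=1):
    cs,_=cv2.findContours(m.astype(np.uint8),cv2.RETR_EXTERNAL,cv2.CHAIN_APPROX_NONE)
    return sorted(cs,key=cv2.contourArea)[::-1][:k]
def hsv(c): return cv2.cvtColor(c["image"],cv2.COLOR_BGR2HSV)
E
python3 - <<'E'
from h import *
for n in ["scene","side"]:
    c=dict(np.load(f"pics/{n}0.npz")); H=hsv(c)
    g=cv2.inRange(H,(45,80,30),(85,255,255)); g=cv2.morphologyEx(g,cv2.MORPH_CLOSE,np.ones((15,15)))
    P=rays(c,big(g)[0][:,0],10)[:,:2].astype(np.float32); r=cv2.minAreaRect(P); print(n,"green",r,cv2.boxPoints(r).round(0).tolist())
    y=cv2.inRange(H,(22,120,80),(35,255,255)); k=big(y)[0][:,0]; P=rays(c,k,25)[:,:2].astype(np.float32); print("yel",cv2.minAreaRect(P))
    C=cloud(c); ok=c["range_z"]>0; print(ok.mean())
    rd=cv2.inRange(H,(0,150,70),(8,255,255))|cv2.inRange(H,(172,150,70),(180,255,255))
    for k in big(rd,4): print("red",k[:,0].mean(0),cv2.contourArea(k),rays(c,k[:,0],70).mean(0).round())
E
```

```text
scene green ((572.7255859375, 140.4025421142578), (311.730712890625, 186.95681762695312), 83.98320770263672) [[463.0, -5.0], [649.0, -24.0], [682.0, 286.0], [496.0, 305.0]]
yel ((627.8970947265625, -177.97421264648438), (288.5162353515625, 21.207061767578125), 83.99368286132812)
0.9959157307942709
red [316.76470588 204.79411765] 43.0 [613. 261.  70.]
red [234.40740741 176.81481481] 39.0 [511. -16.  70.]
red [221.06493506  15.79220779] 36.5 [-775. -239.   70.]
red [298.29166667  23.75      ] 10.0 [-720.  189.   70.]
side green ((568.2334594726562, 137.166748046875), (310.6806640625, 175.05401611328125), 83.91728210449219) [[465.0, -8.0], [639.0, -27.0], [672.0, 282.0], [498.0, 301.0]]
yel ((622.2009887695312, -178.51792907714844), (287.9919738769531, 9.23060131072998), 83.86756134033203)
0.9961293538411459
red [234.24074074 276.7962963 ] 142.0 [591. 272.  70.]
red [275.25773196 190.06185567] 94.5 [510. -14.  70.]
red [242.075 250.65 ] 26.0 [581. 198.  70.]
red [249.69230769 180.76923077] 13.5 [589. -43.  70.]
```

```bash
cat >> h.py <<'E'
import json,os
if os.path.exists("st.json"): _s=json.load(open("st.json"))
else: _s=dict(o=[553.5,-25.0],yaw=-0.106)
O=np.array(_s["o"]);YAW=_s["yaw"]
R2=lambda a:np.array([[np.cos(a),-np.sin(a)],[np.sin(a),np.cos(a)]])
def W(x,y,z): return np.r_[O+R2(YAW)@np.array([x,y],float),z]
def S(P): P=np.atleast_2d(P); return np.c_[(P[:,:2]-O)@R2(YAW),P[:,2]]
def down(a,flip=-1):
    "tool down, closing line (y) along station x turned by a"
    y=flip*np.r_[R2(YAW+a)@[1,0],0]; z=np.array([0,0,-1.]); return np.c_[np.cross(y,z),y,z]
def shot(tag,name="wrist",view=False):
    c=camera(name); np.savez(f"pics/{tag}.npz",**c)
    if view: cv2.imwrite(f"pics/{tag}.png",c["image"])
    return c
E
python3 - <<'E'
from h import *
for f in (1,-1): print(f,inverse_kinematics(W(0,150,450),down(0,f)),inverse_kinematics(W(0,-150,300),down(0,f)),inverse_kinematics(W(-100,-150,60),down(0,f)))
f=1 if abs(inverse_kinematics(W(0,150,450),down(0,1))[6])<abs(inverse_kinematics(W(0,150,450),down(0,-1))[6]) else -1
print(f)
movep(W(0,150,450),down(0,f))
c=shot("w1",view=True); print(c["cam_to_world"].round(3),c["fx"],read_state()["eef_pos"])
E
```

```text
1 [-0.64028817  0.33138559  0.46466978  1.38991306 -0.14732321  1.45453434
 -0.2864394 ] [-0.30095273  0.43837611  0.72329439  1.70213567 -0.31713235  1.12183167
  0.4089406 ] [ 0.03291706  0.58661941  0.26096933  2.14340982 -0.33505748  0.44931864
  0.44967685]
-1 [ 0.4465294   0.54316955 -1.26993941  1.33195069  0.51708712  1.62453817
  2.28957814] [-0.54258842  0.66327499  1.23260957  1.71162527 -0.65798596  1.25259674
 -2.4019334 ] [-0.44331389  0.88087783  1.00483587  2.16426544 -1.14363377  0.79706243
 -1.91112061]
1
[[ 9.95000e-01  9.90000e-02  3.20000e-02  5.76511e+02]
 [-1.04000e-01  9.51000e-01  2.93000e-01  1.99942e+02]
 [-2.00000e-03 -2.94000e-01  9.56000e-01  5.93474e+02]
 [ 0.00000e+00  0.00000e+00  0.00000e+00  1.00000e+00]] 268.66022460016325 [569.15195657 125.28031491 449.50003599]
```

View pics/w1.png

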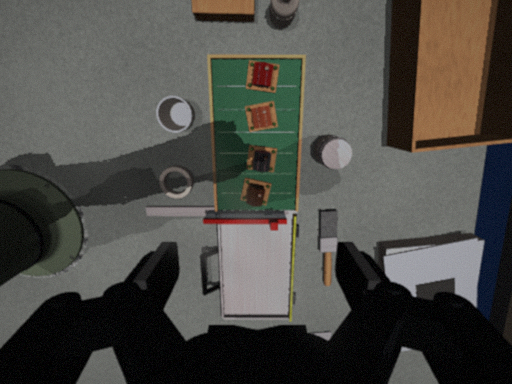

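The wrist view shows the four houses at px (263,75) blue, (261,116) white, (261,159) pink, (256,192) brown. The tin is at (337,152), the pot at (175,115), the tape at (176,182), and the guard's red edge runs (205-288,220). I'll take closer views for measurement.

```bash
python3 - <<'E'
from h import *
for i,y in enumerate((170,60,-60)):
    movel(W(0,y,280),frame=down(0,1),max_speed=250); c=shot(f"w2{i}",view=True)
a=np.vstack([np.hstack([cv2.imread(f"pics/w2{i}.png")[:300,100:400] for i in (0,1)]),np.hstack([cv2.imread("pics/w22.png")[:300,100:400],np.zeros((300,300,3),np.uint8)])])
cv2.imwrite("pics/m1.png",a)
E
```

```text
(no output)
```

View pics/m1.png

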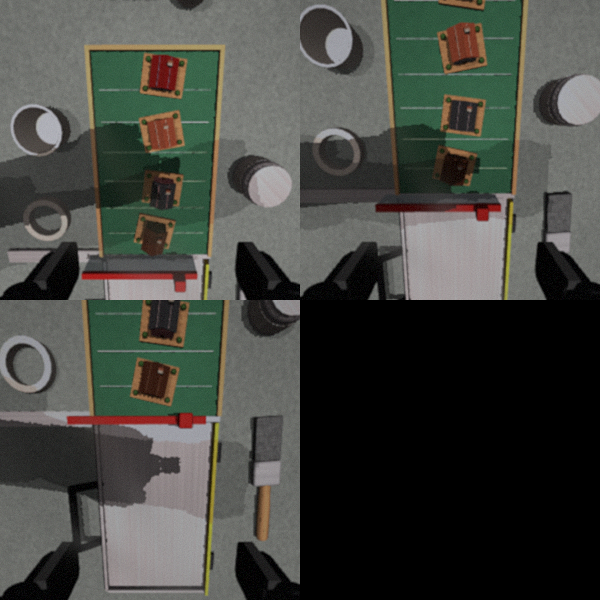

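```bash
python3 - <<'E'
from h import *
for i in range(3):
    c=dict(np.load(f"pics/w2{i}.npz")); H=hsv(c); C=cloud(c); s=S(C.reshape(-1,3)).reshape(C.shape)
    g=cv2.inRange(H,(45,60,15),(90,255,255))
    b=(abs(s[...,0])<80)&(s[...,1]>20)&(s[...,1]<315)
    print(i,"board z",np.median(s[...,2][b&(g>0)]))
    # board side edges: green extremes per row at z=10
    P=S(rays(c,np.argwhere(g>0)[:,::-1],10)); P=P[(abs(P[:,0])<110)&(P[:,1]>0)&(P[:,1]<330)]
    yb=np.floor(P[:,1]/15); L=[(k*15+7,P[yb==k][:,0].min(),P[yb==k][:,0].max()) for k in np.unique(yb) if (yb==k).sum()>100]
    print("edges",np.round(L,1).tolist(),"ymax",np.percentile(P[:,1],99.9).round(1))
    y=cv2.inRange(H,(22,120,60),(35,255,255)); P=S(rays(c,np.argwhere(y>0)[:,::-1],28)); P=P[(abs(P[:,0]-88)<15)&(P[:,1]<0)&(P[:,1]>-300)]
    if len(P)>50: print("fence",P.mean(0).round(1),np.polyfit(P[:,1],P[:,0],1).round(4))
    rd=cv2.inRange(H,(0,150,50),(7,255,255))|cv2.inRange(H,(172,150,50),(180,255,255))
    P=S(rays(c,np.argwhere(rd>0)[:,::-1],70)); P=P[(abs(P[:,1])<10)&(abs(P[:,0])<110)]; print("red edge",P.min(0).round(1),P.max(0).round(1),np.polyfit(P[:,0],P[:,1],1).round(4))
    P=s[(rd>0)&(s[...,2]>85)&(abs(s[...,1])<40)]; print("tab",len(P),np.median(P,0).round(1),P.min(0).round(),P.max(0).round()) if len(P) else 0
    m=(b&(s[...,2]>13.5)).astype(np.uint8); 
    for k in big(cv2.morphologyEx(m,cv2.MORPH_OPEN,np.ones((3,3))),5):
        if cv2.contourArea(k)<300: continue
        P=S(rays(c,k[:,0],16))[:,:2].astype(np.float32); r=cv2.minAreaRect(P); print("house",np.round(r[0],1),np.round(r[1],1),round(r[2],1))
E
```

```text
0 board z 11.66145703771565
edges [[7.0, -91.5, 85.2], [22.0, -92.2, 85.0], [37.0, -92.0, 85.9], [52.0, -92.6, 85.1], [67.0, -91.9, 86.0], [82.0, -92.3, 85.2], [97.0, -91.8, 86.0], [112.0, -91.9, 85.2], [127.0, -92.4, 85.7], [142.0, -92.0, 86.2], [157.0, -92.3, 85.8], [172.0, -91.9, 85.8], [187.0, -92.1, 85.5], [202.0, -92.3, 85.9], [217.0, -91.8, 86.1], [232.0, -92.5, 85.9], [247.0, -92.6, 86.4], [262.0, -92.7, 85.5], [277.0, -92.3, 85.8], [292.0, -92.7, 85.8], [307.0, -92.7, 86.0], [322.0, -92.8, 85.9]] ymax 325.4
fence [ 83.9 -56.4  28. ] [3.70000e-03 8.40841e+01]
red edge [-109.9   -9.3   70. ] [59.9  8.6 70. ] [-0.0178  3.8952]
tab 81 [33.1  7.  97.4] [27. -0. 96.] [ 39.  14. 100.]
house [  -2.1 -123.8] [ 317.3 1038.7] 89.9
house [  8.3 292.9] [53.7 60.2] 82.6
house [  6.8 216. ] [60.  52.2] 10.7
house [  7.  124.4] [61.8 60.3] 82.5
house [-6.9 45.9] [71.9 60.2] 77.6
1 board z 11.667840634629101
edges [[7.0, -91.6, 85.4], [22.0, -91.3, 85.3], [37.0, -91.8, 85.9], [52.0, -92.2, 86.1], [67.0, -91.6, 85.8], [82.0, -92.0, 85.9], [97.0, -92.1, 85.6], [112.0, -92.5, 86.1], [127.0, -92
[... 410 characters left out ...]
. 100.]
house [  -2.7 -233.7] [ 316.8 1037.5] 89.9
house [  6.4 218.6] [60.2 57.7] 10.3
house [  7.6 128.7] [52.1 60.1] 82.9
house [-5.5 52. ] [57.7 59.9] 77.4
2 board z 11.644016821192508
edges [[7.0, -92.0, 86.5], [22.0, -92.4, 86.4], [37.0, -92.1, 86.6], [52.0, -92.4, 85.9], [67.0, -92.5, 86.0], [82.0, -92.4, 86.2], [97.0, -92.3, 86.3], [112.0, -92.5, 86.1], [127.0, -92.6, 86.2], [142.0, -92.5, 86.3], [157.0, -91.9, 85.7]] ymax 156.0
fence [  84.3 -129.3   28. ] [-3.00000e-04  8.42514e+01]
red edge [-110.    -3.6   70. ] [60.7 10.  70. ] [-4.1000e-03  5.2816e+00]
tab 203 [32.4  5.9 97.4] [-0. -2. 89.] [ 41.  15. 424.]
house [  7.7 129.2] [54.1 60.3] 83.0
house [-4.9 54.8] [52.6 60.1] 77.4
```

Station offset comes to (-3.1, +5.6) mm. The guard starts about 24 mm open, with the tab at x≈36. I'll refine the frame and open the guard.

```bash
python3 - <<'E'
from h import *
o=W(-3.1,5.6,0)[:2]; json.dump(dict(o=o.tolist(),yaw=-0.1045),open("st.json","w"))
E
cat >> h.py <<'E'
def go(x,y,z,a=0,sp=200,guard=None): return movel(W(x,y,z),frame=down(a,1),max_speed=sp,guard=guard)
def tabpos(c):
    H=hsv(c); s=S(cloud(c).reshape(-1,3)).reshape(384,512,3)
    rd=cv2.inRange(H,(0,150,40),(7,255,255))|cv2.inRange(H,(172,150,40),(180,255,255))
    m=(rd>0)&(abs(s[...,2]-97)<5)&(abs(s[...,1])<15); return np.median(s[m],0).round(1),m.sum()
def houses(c,base=10,z0=13.5,xr=80,yr=(10,315)):
    s=S(cloud(c).reshape(-1,3)).reshape(384,512,3); out=[]
    m=(abs(s[...,0])<xr)&(s[...,1]>yr[0])&(s[...,1]<yr[1])&(s[...,2]>z0)&(s[...,2]<80)
    for k in big(cv2.morphologyEx(m.astype(np.uint8),cv2.MORPH_OPEN,np.ones((3,3))),8):
        if cv2.contourArea(k)<250: continue
        P=S(rays(c,k[:,0],base+6))[:,:2].astype(np.float32); (cx,cy),(w,h),a=cv2.minAreaRect(P)
        if w<h: a-=90
        a=(a+90)%180-90
        px=k[:,0].mean(0).astype(int); out.append((round(cx,1),round(cy,1),round(a,1),round(max(w,h)),round(min(w,h)),tuple(px.tolist()),c["image"][px[1],px[0]].tolist()))
    return sorted(out,key=lambda h:h[1])
E
python3 - <<'E'
from h import *
A=np.pi/2 if abs(inverse_kinematics(W(36,0,150),down(np.pi/2,1))[6])<abs(inverse_kinematics(W(36,0,150),down(-np.pi/2,1))[6]) else -np.pi/2
c=dict(np.load("pics/w22.npz")); t,n=tabpos(c); print(A,t,n)
c=dict(np.load("pics/w21.npz"));print(houses(c))
x=float(t[0])
movep(W(x,0,200),down(A,1)); go(x,0,68,A,120,guard=15)
clamp(); s=read_state(); print(s["eef_pos"],s["finger_gap"],s["gripper_force"])
go(x-40,0,68,A,80); print(read_state()["finger_gap"],read_state()["ft_force"])
go(-89.5,0,68,A,80); s=read_state();print(s["finger_gap"],s["ft_force"],S(s["eef_pos"]))
open_gripper(); go(-89.5,0,180,A); go(0,-60,280); c=shot("w3"); print(tabpos(c),houses(c)); print(read_state()["time"])
E
```

```text
-1.5707963267948966 [35.5  0.3 97.4] 199
[(-2.3, 46.4, -12.7, 60, 58, (253, 165), [0, 2, 19]), (10.9, 123.1, -7.1, 60, 52, (262, 114), [45, 44, 45]), (9.8, 213.0, 10.5, 60, 58, (261, 47), [35, 51, 109]), (9.1, 262.9, -0.2, 60, 10, (261, 3), [66, 101, 140])]
[586.47547646 -22.80652196  68.20896234] 17.106116918515486 58.51485550403595
16.781639618066595 [-0.0518986   1.01429344  7.29538112]
17.356655036196145 [-1.37175631  2.21008613  8.89484155] [[-9.00967642e+01  5.34633739e-02  6.81544406e+01]]
(array([-89.1,  -0.2,  97.4]), np.int64(189)) [(-1.9, 49.1, -12.7, 60, 52, (256, 85), [17, 22, 46]), (11.4, 125.8, -7.1, 60, 59, (266, 24), [35, 31, 35])]
12.625
```

```bash
cat >> h.py <<'E'
def slide(yh,yt,tag,xt=15):
    go(0,yh-100,280,0,300); hs=houses(shot(tag)); h=min(hs,key=lambda h:abs(h[1]-yh)); print(tag,hs)
    assert abs(h[1]-yh)<15 and abs(h[4]-52)<6,h
    a=np.radians(h[2]); x,y=h[0],h[1]
    go(x,y,130,a,300); hit=go(x,y,19,a,120,guard=12); clamp(); s=read_state(); print("hit",hit,s["eef_pos"][2],s["finger_gap"],s["gripper_force"])
    assert not hit and 25<s["finger_gap"]<42
    go(x,y,19.5,a,50); go(xt,min(y-15,45),19.5,0,120); go(xt,-40,19.5,0,120); go(xt,-40,17.3,0,50); go(xt,yt,17.3,0,120)
    s=read_state(); print("end",s["finger_gap"],s["ft_force"].round(1),s["time"])
    open_gripper(); go(xt,yt,130,0,250)
E
python3 - <<'E'
from h import *
slide(49,-254,"h1")
go(0,-250,280); print(houses(shot("t1",view=True),8,11.5,80,(-285,-10)))
E
```

```text
h1 [(-1.8, 49.0, -12.6, 60, 52, (256, 92), [20, 26, 49]), (11.4, 126.7, 82.7, 61, 60, (265, 32), [36, 34, 30])]
hit False 19.383830463380175 29.180278943111144 60.01630783081055
end 29.169174271678546 [-0.3 -1.3  4.5] 18.875
[(14.2, -257.2, -0.0, 59, 56, (266, 165), [8, 10, 20])]
```

```bash
python3 - <<'E'
from h import *
slide(123,-192,"h2"); slide(209,-130,"h3"); slide(286,-68,"h4")
go(0,-200,330); print(houses(shot("t2",view=True),8,11.5,80,(-285,-10)),tabpos(shot("t2b")))
E
```

```text
h2 [(10.9, 123.2, -7.3, 60, 52, (265, 90), [39, 36, 37]), (10.1, 210.7, 10.3, 61, 54, (264, 21), [33, 50, 109])]
hit False 19.39742726591385 28.938727567137242 60.24790406227112
end 28.99684770811104 [-0.7 -2.1  5. ] 28.0833
h3 [(10.2, 210.6, 10.4, 60, 52, (264, 89), [35, 56, 114]), (12.3, 290.5, 82.4, 61, 60, (266, 27), [21, 28, 96])]
hit False 19.39603300296013 29.283640622566452 60.151344537734985
end 29.24317497563329 [-1.  -0.8  5.1] 36.7833
h4 [(11.7, 286.7, -7.6, 60, 52, (265, 90), [11, 19, 98])]
hit False 19.378035909031798 29.00694692344295 60.16706585884094
end 29.04739831134842 [-0.1 -0.4  3.5] 45.6333
[(14.1, -259.3, -90.0, 61, 59, (265, 188), [15, 18, 39]), (13.5, -193.3, 0.0, 60, 53, (265, 152), [30, 31, 31]), (13.7, -129.4, 0.0, 60, 52, (265, 114), [26, 41, 100]), (14.1, -67.0, -0.0, 59, 52, (266, 73), [14, 20, 91])] (array([-88.4,  -2.9,  97.5]), np.int64(181))
```

View pics/t2.png

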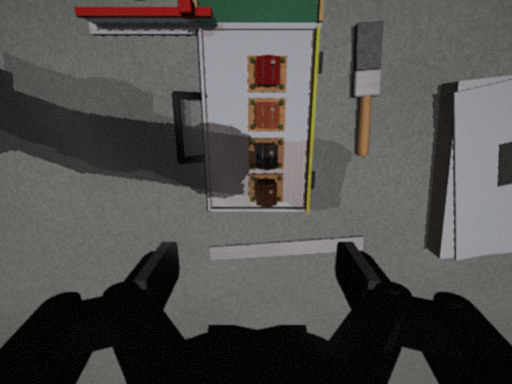

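All four houses stand square on the tray in a column at px x≈266, rows 72–188, and the guard is open at the top left. Next I'll shut the guard.

```bash
python3 - <<'E'
from h import *
A=-np.pi/2
movep(W(-89.5,0,200),down(A,1)); go(-89.5,0,68,A,120,guard=15)
clamp(); s=read_state(); print(s["finger_gap"],s["gripper_force"])
go(0,0,68,A,80); print(read_state()["finger_gap"])
go(54,0,68,A,80); print("hit",go(65,0,68,A,20,guard=12)); s=read_state();print(s["finger_gap"],s["ft_force"],S(s["eef_pos"]))
open_gripper(); go(60,0,180,A); go(0,-80,300); c=shot("w4",view=True); print(tabpos(c)); 
go(0,-200,330); print(houses(shot("t3",view=True),8,11.5,80,(-285,-10)))
H=W(-125,-150,38); c=shot("t3b"); s=S(cloud(c).reshape(-1,3)); m=(abs(s[:,2]-42)<8)&(s[:,0]<-95)&(s[:,0]>-160)&(abs(s[:,1]+150)<35); print("handle",np.median(s[m],0),m.sum(),s[m].min(0),s[m].max(0))
print(inverse_kinematics(W(-125,-150,100),down(0,1)),inverse_kinematics(W(-125,-150,20),down(0,1)))
E
```

```text
16.713216011882583 58.36501121520996
17.122742207895516
hit True
17.047980917622365 [-4.00771225  0.66029137 11.02432777] [[6.00664422e+01 8.06457415e-03 6.82165467e+01]]
(array([59.3,  0.2, 97.3]), np.int64(195))
[(13.5, -258.7, -89.9, 61, 60, (265, 189), [18, 28, 46]), (13.7, -194.3, 0.0, 60, 53, (265, 153), [21, 21, 23]), (14.1, -129.4, 0.0, 59, 50, (265, 114), [35, 51, 109]), (13.8, -67.6, 0.0, 60, 52, (266, 74), [10, 13, 83])]
handle [-123.76396273 -147.98521386   44.76410341] 366 [-130.71544292 -184.89051692   38.14086575] [-119.09088162 -115.36650542   47.5199951 ]
[ 0.4044621   0.45860458 -0.22491713  2.1749784   0.19774305  0.52656596
 -0.07389636] [ 0.34763814  0.62547152 -0.15657811  2.20780233  0.28842487  0.3267596
 -0.1580883 ]
```

View pics/w4.png

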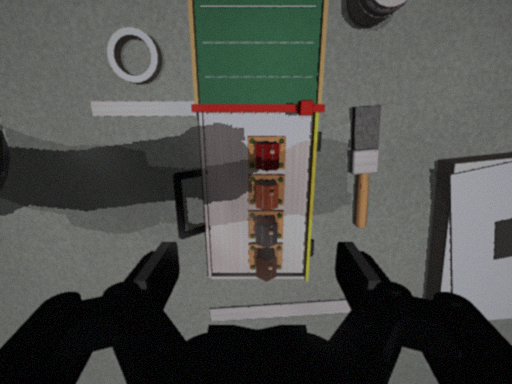

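The picture shows the guard spanning px (192–324,107), which is shut, and the houses still square. Next I'll lift the handle along its arc.

```bash
cat >> h.py <<'E'
DX=0.0
def arc(t): 
    c,s=np.cos(t),np.sin(t); return 90-215*c+30*s, 8+215*s+30*c
def tip(t0,t1,sp=50):
    for t in np.linspace(t0,t1,max(2,int(abs(t1-t0)/0.08)+1))[1:]:
        x,z=arc(t); go(x,-150,z-18,0,sp)
        s=read_state(); print(round(t,3),s["ft_force"].round(1),round(s["finger_gap"],1),(S(s["eef_pos"])[0]-[x,-150,z-18]).round(1))
        if s["finger_gap"]<9 or s["finger_gap"]>20: print("SLACK"); return False
    return True
def tilt(c):
    s=S(cloud(c).reshape(-1,3)); b=c["image"].reshape(-1,3).astype(int); 
    m=(b.max(1)-b.min(1)<25)&(b.mean(1)>95)&(s[:,0]>-60)&(s[:,0]<75)&(s[:,1]<-30)&(s[:,1]>-280)&(s[:,2]>0)&(s[:,2]<150)
    x,z=s[m][:,0],s[m][:,2]; k=np.ones(len(x),bool)
    for _ in range(10):
        p=np.polyfit(x[k],z[k],1); k=abs(z-np.polyval(p,x))<max(4,1.5*np.std((z-np.polyval(p,x))[k]))
    return -np.arctan(p[0]),k.sum()
E
python3 - <<'E'
from h import *
x,z=arc(0); go(x,-150,130,0,250); print("hit",go(x,-150,z-18,0,100,guard=12)); clamp(); s=read_state(); print(s["finger_gap"],s["gripper_force"],tilt(shot("s0","side")))
if s["finger_gap"]>9:
    if tip(0,0.61): wait(0.3)
    print(tilt(shot("s1","side",view=True)),read_state()["time"])
E
```

```text
hit False
10.16129380977946 58.450185656547546 (np.float64(0.0009910898720739156), np.int64(949))
0.087 [ 5.2 -1.1  1.7] 9.9 [ 0.8 -0.   0.3]
0.174 [ 6.  -1.  -1.9] 9.8 [ 0.5 -0.   0.1]
0.261 [ 5.4 -1.1 -1.1] 9.9 [ 0.2  0.  -0. ]
0.349 [1.9 0.4 1.2] 10.1 [-0.2 -0.  -0.1]
0.436 [-6.1  1.3  5.6] 9.8 [-0.3 -0.   0.6]
0.523 [-12.    1.6   9.8] 9.9 [-0.8 -0.   0.6]
0.61 [-16.    1.9  12. ] 9.6 [-1.5 -0.   0.5]
(np.float64(0.5948517251146693), np.int64(1260)) 65.5083
```

View pics/s1.png

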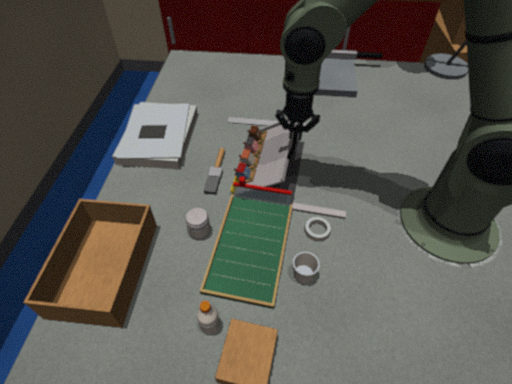

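The tray sits at about 0.6 rad and the houses (px 240–258, 130–180) have run against the fence. I'll hold, then lower.

```bash
python3 - <<'E'
from h import *
wait(2.2); print(tilt(shot("s2","side")))
if tip(0.61,0):
    x,z=arc(0); print("press",go(x,-150,z-22,0,20,guard=12),read_state()["ft_force"],S(read_state()["eef_pos"]))
    open_gripper(); go(x,-150,130,0,200)
    go(0,-200,330,0,300); c=shot("t4",view=True); print(houses(c,8,11.5,80,(-285,-10)))
    go(0,-80,300); c=shot("w5"); print(tabpos(c)); print(tilt(shot("s3","side")),read_state()["time"])
E
```

```text
(np.float64(0.594481795476548), np.int64(1257))
0.523 [-12.8   1.6   1.3] 9.7 [-1.4 -0.   0.2]
0.436 [-7.8  1.2 -4. ] 9.4 [-0.7 -0.   0.2]
0.349 [-5.5  1.1 -6.1] 9.7 [-0.2 -0.   0.2]
0.261 [ -0.7  -0.1 -10.1] 9.7 [ 0.2 -0.   0.1]
0.174 [-0.9 -0.1 -7.8] 9.9 [ 0.5 -0.   0.2]
0.087 [  4.1  -1.8 -10.7] 9.9 [ 0.5 -0.   0.1]
0.0 [ 6.9 -1.5 -8.5] 9.7 [ 0.9 -0.1 -0.2]
press True [ 1.52224609 -2.32545643 -3.0403571 ] [[-124.09027025 -150.24342622   18.21352912]]
[(52.3, -258.3, -90.0, 59, 56, (287, 188), [9, 21, 42]), (52.6, -193.4, 0.0, 56, 53, (289, 152), [32, 34, 45]), (52.8, -129.7, 0.0, 56, 52, (290, 114), [43, 56, 92]), (52.9, -67.4, -0.0, 57, 52, (292, 73), [50, 49, 88])]
(array([59.6, -0. , 97.3]), np.int64(185))
(np.float64(-0.00019326428120407637), np.int64(822)) 74.9333
```

View pics/t4.png

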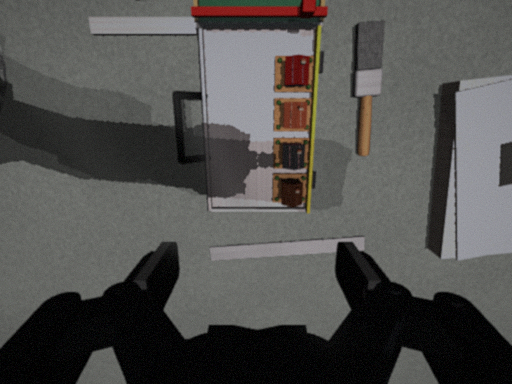

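All four are flush against the yellow fence in the picture (px x 275–313). A knock could still come, so I'll wait a little, recheck with precise left-edge angles, and hand in if clean.

```bash
cat > chk.py <<'E'
from h import *
go(0,-200,330,0,300); wait(4); ok=True
for tag,y in (("f1",-200),("f2",-250)):
    go(0,y,330); c=shot(tag,view=True); s=S(cloud(c).reshape(-1,3)).reshape(384,512,3)
    m=((s[...,0]>-80)&(s[...,0]<82)&(s[...,1]>-285)&(s[...,1]<-10)&(s[...,2]>11.5)).astype(np.uint8)
    for k in big(cv2.morphologyEx(m,cv2.MORPH_OPEN,np.ones((3,3))),6):
        if cv2.contourArea(k)<250: continue
        P=S(rays(c,k[:,0],14))[:,:2]; yc=P[:,1].mean(); E=P[(P[:,0]<P[:,0].min()+12)&(abs(P[:,1]-yc)<20)]
        p=np.polyfit(E[:,1],E[:,0],1); e=np.polyval(p,yc); print(tag,round(yc),"left edge",e.round(1),"slope",p[0].round(3)); ok&=abs(p[0])<.05 and 22.5<e<28
print(tabpos(shot("f3")),tilt(shot("f4","side")),ok,read_state()["time"])
E
python3 chk.py
```

```text
Traceback (most recent call last):
  File "chk.py", line 9, in <module>
    p=np.polyfit(E[:,1],E[:,0],1); e=np.polyval(p,yc); print(tag,round(yc),"left edge",e.round(1),"slope",p[0].round(3)); ok&=abs(p[0])<.05 and 22.5<e<28
TypeError: expected non-empty vector for x
```

```bash
sed -i 's/(s\[...,2\]>11.5))/(s[...,2]>11.5)\&(s[...,2]<80))/; s/        P=S(rays/        P=S(rays/' chk.py; python3 chk.py
```

```text
f1 -68 left edge 25.1 slope 0.021
f1 -129 left edge 25.6 slope 0.01
f1 -193 left edge 25.6 slope -0.066
f1 -256 left edge 25.4 slope -0.024
f2 -67 left edge 25.3 slope -0.017
f2 -129 left edge 24.9 slope 0.0
f2 -193 left edge 25.5 slope 0.018
f2 -254 left edge 25.4 slope -0.062
(array([nan, nan, nan]), np.int64(0)) (np.float64(-0.0022683495607617194), np.int64(919)) False 84.8917
  return _methods._mean(a, axis=axis, dtype=dtype,
  ret = um.true_divide(
```

```bash
python3 - <<'E'
from h import *
go(0,-80,330); c=shot("g1"); t,_=tabpos(c); hs=houses(c,8,11.5,80,(-285,-10)); print(t,hs)
if t[0]>57 and sum(h[0]>50 for h in hs)>=3: print(finish_job())
E
```

```text
[59.4  0.5 97.4] [(52.5, -202.8, 89.9, 198, 56, (285, 214), [28, 27, 47]), (52.5, -68.9, -0.1, 56, 53, (288, 148), [46, 42, 81])]
```

```bash
python3 -c "
from workcell import *
print(finish_job())"
```

```text
the job is handed in; nothing more can be done
None
```

The job is handed in (no verdict came back): at my last checks the guard was shut, the tray level, all four houses flush and square against the yellow fence to within what the camera can resolve, and the gripper clear of everything.

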